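# Uncover the tube lift and hold its plunger down

## Task

Take the loose steel lid off the tube lift's well and set it down gently, knob up, on the blue mat. Then press the lift's green spring plunger 20 mm down, so that the blood tubes stand up out of the well, and finish while still holding it there for a colleague to take one: do not let go. Leave the other things on the bench where they stand.

Things in the scene. Friction and masses are not known exactly. Their poses are not given: they have to be found in the camera images.
- tube_lift: White bench instrument, fixed to the bench, 180 (its x) by 250 (its y) by 80 mm high, origin at the centre of its underside on the bench, z up; its front, with vents and lamps, faces -x. On its flat top stand a round grey collar (the well) at its own y = -62 mm and a spring plunger at its own y = +78 mm.
- well_rim (a point): Centre of the top rim of the well's grey collar, 102 mm above the bench. Collar outer diameter 110 mm, inner 100 mm, 22 mm high. Seven capped blood tubes stand in it, their tops 10 mm below the rim when the plunger is up.
- plunger_top (a point): Centre of the top face of the plunger's green round pad (44 mm across, 10 mm thick), 138 mm above the bench when up; moves down with it. Under the pad a 16 mm rod enters a black guide (40 mm across, top 94 mm above the bench). The rod is bare steel for the first 20 mm above the guide, then red: at 20 mm pressed the steel has just vanished and the red begins at the guide.
- plunger (a joint): Travel of the plunger in m: 0 = up, grows as it is pressed straight down, 0.030 = bottom stop. Spring-loaded, returns by itself when let go: it takes about 4 N to start, 11 N at 0.020 and 14 N at the bottom. The tubes rise 1.5 mm for each mm pressed; with the lid on they would push against it.
- lid: Loose steel lid, 0.2 to 0.35 kg, origin at the centre of its underside, z up. From the origin up: 0-7 mm a spigot 90 mm across that hangs in the collar with 5 mm play; 7-15 mm a disc 116 mm across that rests on the rim; 15-29 mm a neck 14 mm across; 29-49 mm a round black knob 28 mm across, to grip. At the start its origin is 95 mm above the bench.
- blue_mat: Blue flat square mat, 170 by 170 by 4 mm, fixed to the bench either left or right of the lift; origin at the centre of its underside.
- counter: White cell counter with black and red keys, 150 by 160 mm and 45 mm high (keys to 53 mm), fixed, on the other side of the lift from the mat; bystander. Origin at the centre of its underside.
- red_jar: Loose specimen jar with a red cap, 56 mm across, 70 mm high; bystander. Origin at the centre of its underside.
- white_pot: Loose white pot, 52 mm across, 50 mm high; bystander. Origin at the centre of its underside.
- tube_top (a point): Centre of the tops of the seven capped tubes (cap tops, 17 mm across, on a 77 mm circle overall), 10 mm below the well's rim when the plunger is up, 20 mm above it when the plunger is 20 mm down.
Things that resemble listed ones, but are neither listed nor needed, are in the scene too. Leave any purple look-alike of the lid alone. Of the things shaped like the blue_mat, the blue one is meant.

How it is judged:
By the outcome, as a careful person would: the job done as asked, in the order asked, and still so for the second after the job is handed in, while the arm keeps its last pose, push and grip.
It also fails if it takes over 48 s, if anything falls off the work surface, if the arm or the gripper's body presses on something with over 40 N, if the wrist force passes 120 N, or if a joint passes its speed limit or range.

## Robot

A 7-joint arm with a two-finger parallel gripper is mounted at the origin on the work surface. World frame = base frame: x ahead of the robot, y to its left, z up, the work surface at z = 0. Lengths are in m, angles in rad, forces in N, time in s.
With the tool pointing down it reaches from about 0.425 to 0.925 m from the base axis. Payload 6.8 kg.
Tool frame: the origin (TCP) lies on the front face of the gripper's body, between the roots of the fingers; the fingertips stand 73 mm ahead of it and the grasp point (between the pads) lies 54 mm ahead of it; z points along the fingers, y is the line along which they close (so a half turn about z gives the same grasp; the last joint's range is limited). The gripper opens to 85 mm and grips with 20 to 120 N. Pads are 22 mm wide; open, the fingers measure 114 mm over their backs; the gripper's body (76 mm by 85 mm) begins 54 mm behind the grasp point. The pads swing forward as they close: fully open they stand 13 mm farther back than shut.
Start: joints at [1.133, 0.477, 0.022, 1.555, -0.011, 1.109, -0.083], TCP at [0.219, -0.639, 0.304] pointing down, gripper open.
Joint ranges: [-2.96, 2.96], [-0.34, 2.1], [-1.41, 1.46], [0.24, 2.44], [-1.37, 4.51], [0.17, 1.92], [-2.96, 2.96]. Speed limits (rad/s): [2.39, 2.39, 3.14, 3.14, 3.14, 3.14, 3.14].

## Interface

Orientations are given as a unit quaternion [w, x, y, z].
In Python, from station import bot, optics gives the robot as it stands.
- The arm moves only by the tool drive_tool, never from a script. Its argument "deltas" is a list of rows, each an object with "gripper": the closure in counts, from 0 (fully open) to 255 (shut); "offset": the shift along the tool's x, y, z in units of 1000 mm (1.0 is 1000 mm), a list of three; "angular": the turn, a rotation vector about the tool's x, y, z in units of 45 degrees (1.0 is 45 degrees), a list of three. In form: [{"gripper": gripper, "offset": [dx, dy, dz], "angular": [rx, ry, rz]}, ...]. A call has 1 to 5 rows; each row is the pose to reach, as a shift and turn from the pose commanded when the call began, along the tool's axes at that moment; what a row does not reach only later rows make up. A row lasts 1/10 s, in which the tool goes at most 50 mm and 8.59 degrees, less where a joint would pass 70% of its speed; a pose out of reach is approached as far as the arm can. A call with a number of a shift or a turn outside -1 to 1 is refused whole. A call with a gripper value outside its range is refused whole. The fingers move at their own pace and stop on an object; "grip_force" is the grip in N (left out, the last holds). Time passes only in rows, so rows that repeat a pose let the fingers close. It gives the time, the measured TCP pose, the force, the opening and the grip force at its end, in the units of the state.
- bot.get_obs(): the state, without advancing time (a new reading comes with each control period).
- optics.read_camera(name): name is "scene" or "side" or "wrist"; returns the picture (384x512x3 uint8, blue, green, red); there is no depth.
- optics.camera_model(name): a dict with "fx", "fy", "cx", "cy" (pixels), "cam_to_world" (4x4, takes a point from camera to world coordinates). Camera axes: x right, y up, looking along -z (the intrinsics and any distortion apply to the point x, -y, -z); pixel columns grow to the right and rows downward; lengths in m; the calibration is good to about 2 mm. A picture is of the moment at which its call begins: read the wrist's pose just before it. camera_model takes no time and is no camera call; for the wrist camera it gives the pose at the moment of the call.
- bot.hand_in(): hands the job in; it is judged then, once.
The state is a dict: "t": time; "q": joint angles; "joint_vel": joint speeds; "joint_torque": joint torques, N m; "eef_pos": TCP position; "tool_rot": TCP orientation; "contact_force": force on the tool from outside, world axes, zero at the start; "torque": the same for the moment, N m; "gripper_width": opening from 0.0 (shut) to 1.0 (fully open); "grasp_force": force on a finger pad.
Only numpy, scipy, OpenCV 4.12 (cv2) and the standard library are available. Lean on these libraries where they do the work, as an engineer would, in place of code of your own. Each camera call takes 0.05 s, during which the arm holds its last target. There are 200 camera calls.

## Working session

There is one attempt and no reset: what is moved stays moved. The work goes in short steps, Python scripts to look and compute and a tool call to move; the robot and the scene stay as the last step left them, time stands still between calls to the robot, and variables do not carry over. Pictures are saved under pics/ and viewed, at most 10 in all, crops included, and the job is handed in when it is done.

Besides the shell and the picture viewer there is one more tool, called by a JSON object that holds its "op" and its "data", one argument or row to a line. drive_tool: Moves the arm, as the interface text tells. Its arguments: {"type":"object","properties":{"deltas":{"type":"array"},"grip_force":{"type":"number"}},"required":["deltas"]}

```bash
mkdir -p pics; ls
python3 - <<'E'
from station import bot, optics
import cv2,numpy as np
o=bot.get_obs(); print({k:np.round(v,3) for k,v in o.items()})
a=[optics.read_camera(n) for n in("scene","side","wrist")]
for n,i in zip(("scene","side","wrist"),a):
    cv2.imwrite(f"pics/{n}0.png",i); m=optics.camera_model(n); print(n,{k:np.round(v,4).tolist() if not isinstance(v,str) else v for k,v in m.items()})
E
```

```text
pics
{'t': np.float64(0.0), 'q': array([ 1.133,  0.478,  0.022,  1.556, -0.012,  1.109, -0.083]), 'joint_vel': array([-0.001,  0.001, -0.001,  0.001,  0.   ,  0.001,  0.001]), 'joint_torque': array([-1.0000e-03, -5.9645e+01,  1.6070e+00, -2.8119e+01,  1.2000e-02,
        9.0000e-03,  0.0000e+00]), 'eef_pos': array([ 0.218, -0.638,  0.303]), 'tool_rot': array([-0.001,  0.986,  0.164, -0.   ]), 'contact_force': array([-0.892, -0.543, -0.061]), 'torque': array([ 0.014, -0.02 , -0.042]), 'grasp_force': np.float64(0.0), 'gripper_width': np.float64(0.999)}
scene {'fx': 381.4982, 'fy': 381.4982, 'cx': 255.9956, 'cy': 184.4872, 'cam_to_world': [[0.3233, -0.6128, 0.7211, 1.3402], [0.9463, 0.2101, -0.2457, -0.3066], [-0.0009, 0.7618, 0.6478, 0.904], [0.0, 0.0, 0.0, 1.0]]}
side {'fx': 408.8806, 'fy': 408.8806, 'cx': 259.8728, 'cy': 190.8743, 'cam_to_world': [[-0.989, 0.0888, -0.1181, 0.3245], [-0.1473, -0.6566, 0.7397, 0.8009], [-0.0118, 0.749, 0.6625, 0.8193], [0.0, 0.0, 0.0, 1.0]]}
wrist {'fx': 273.236, 'fy': 273.236, 'cx': 253.0544, 'cy': 191.867, 'cam_to_world': [[0.3244, 0.9116, 0.2524, 0.2832], [-0.9459, 0.313, 0.0852, -0.6162], [-0.0013, -0.2664, 0.9639, 0.3735], [0.0, 0.0, 0.0, 1.0]]}
```

View pics/scene0.png

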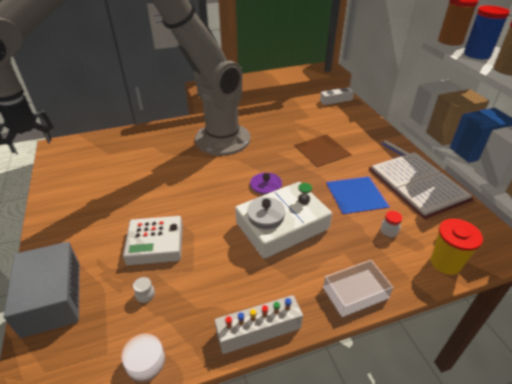

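View pics/side0.png

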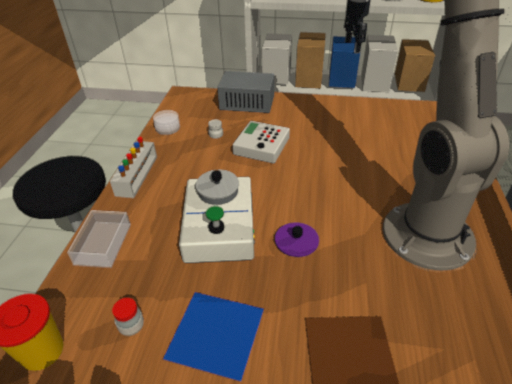

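Scene view: the steel lid's black knob is at about (265,203), and the plunger's green pad at (305,188). The blue mat is at (357,195) with the red jar at (391,224), and the counter is at (153,240). Side view: lid (217,183), pad (215,213), mat (215,335), jar (127,315).
Could be mistaken for the lid: the purple lid at scene (265,183) / side (297,238). For the mat: the brown mat at scene (322,150) / side (350,350). I choose the grey steel lid on the lift and the blue mat.

```bash
cat > h.py <<'E'
import numpy as np,cv2
from station import bot,optics
def ray(n,p,m=None):
    m=m or optics.camera_model(n); T=np.array(m["cam_to_world"])
    d=T[:3,:3]@np.array([(p[0]-m["cx"])/m["fx"],-(p[1]-m["cy"])/m["fy"],-1]); return T[:3,3],d/np.linalg.norm(d)
def plane(n,p,z,m=None):
    c,d=ray(n,p,m); return c+d*(z-c[2])/d[2]
def tri(a,pa,b,pb):
    (c,d),(e,f)=ray(a,pa),ray(b,pb)
    s=np.linalg.lstsq(np.c_[d,-f],e-c,rcond=None)[0]; x,y=c+s[0]*d,e+s[1]*f
    return (x+y)/2,np.linalg.norm(x-y)
def blobs(img,f,roi,minA=15):
    h=cv2.cvtColor(img,cv2.COLOR_BGR2HSV).astype(int); m=f(h[...,0],h[...,1],h[...,2]).astype(np.uint8)
    z=np.zeros_like(m); x0,y0,x1,y1=roi; z[y0:y1,x0:x1]=m[y0:y1,x0:x1]
    n,l,s,c=cv2.connectedComponentsWithStats(z)
    return sorted([(int(s[i,4]),c[i].round(1).tolist(),s[i,:4].tolist(),l==i) for i in range(1,n) if s[i,4]>=minA],key=lambda t:-t[0])
green=lambda h,s,v:(h>45)&(h<90)&(s>100)&(v>40)
blue=lambda h,s,v:(h>100)&(h<125)&(s>150)
dark=lambda h,s,v:v<60
red=lambda h,s,v:((h<6)|(h>174))&(s>170)&(v>110)
E
python3 - <<'E'
from h import *
S=cv2.imread("pics/scene0.png");D=cv2.imread("pics/side0.png")
for nm,f,r1,r2 in(("green",green,(290,175,320,200),(200,200,230,225)),("dark",dark,(240,190,320,225),(200,165,235,240)),("blue",blue,(320,170,395,220),(160,285,270,384)),("red",red,(375,205,410,230),(105,290,150,325))):
    for n,i,r in(("scene",S,r1),("side",D,r2)):
        B=blobs(i,f,r); print(nm,n,[b[:3] for b in B[:4]])
        if nm=="blue":
            c=cv2.findContours(B[0][3].astype(np.uint8),0,2)[0][0]; q=cv2.approxPolyDP(c,8,True)[:,0]
            W=np.array([plane(n,p,.004) for p in q]); print(W.round(3).tolist(),W.mean(0).round(4))
        if nm=="green": print(plane(n,B[0][1],.135))
a=cv2.resize(S[165:255,225:340],None,fx=5,fy=5,interpolation=2);b=cv2.resize(D[160:270,170:260],None,fx=4,fy=4,interpolation=2)
c=np.zeros((450,575+360,3),np.uint8);c[:,:575]=a;c[:440,575:]=b;cv2.imwrite("pics/crop1.png",cv2.resize(c,(800,385)))
E
```

```text
green scene [(80, [305.0, 187.2], [300, 183, 12, 9])]
[0.54550951 0.12392419 0.135     ]
green side [(192, [214.2, 213.3], [206, 207, 18, 14])]
[0.54247917 0.1312127  0.135     ]
dark scene [(28, [265.8, 203.9], [264, 201, 5, 7]), (21, [302.7, 200.5], [300, 198, 7, 5])]
dark side [(115, [215.8, 227.4], [209, 221, 15, 13]), (93, [215.8, 176.2], [211, 171, 10, 12])]
blue scene [(1337, [356.5, 194.8], [329, 178, 58, 35])]
[[0.585, 0.421, 0.004], [0.438, 0.44, 0.004], [0.417, 0.29, 0.004], [0.569, 0.268, 0.004]] [0.5024 0.3548 0.004 ]
blue side [(5499, [215.1, 335.7], [164, 293, 99, 87])]
[[0.568, 0.27, 0.004], [0.589, 0.432, 0.004], [0.426, 0.452, 0.004], [0.405, 0.29, 0.004]] [0.4971 0.361  0.004 ]
red scene [(168, [393.4, 217.0], [386, 211, 16, 13])]
red side [(451, [124.4, 308.8], [112, 297, 25, 24])]
```

View pics/crop1.png

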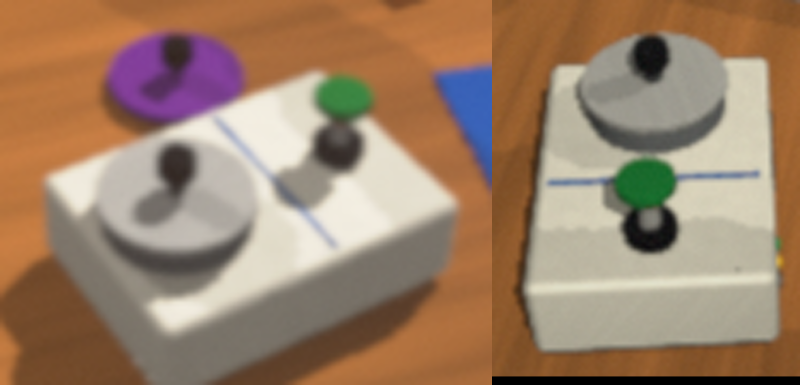

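The close crop confirms it: a grey steel lid sits on the collar at the −y end, with the green pad on its rod and guide at the other end. The purple lid lies separately on the bench.

```bash
cat >> h.py <<'E'
from scipy.spatial.transform import Rotation as Ro
def state():
    o=bot.get_obs(); q=o["tool_rot"]; return np.array(o["eef_pos"]),Ro.from_quat([q[1],q[2],q[3],q[0]]).as_matrix(),o
def togo(t):
    p,R,o=state(); return (R.T@(np.array(t)-p)).round(4).tolist()
E
python3 - <<'E'
from h import *
print("knob",plane("side",(215.8,176.2),.134),plane("scene",(265.8,203),.134),tri("side",(215.8,176.2),"scene",(265.8,203)))
print("pad",tri("side",(214.2,213.3),"scene",(304.7,187.2)))
print("jar",plane("side",(124.4,308.8),.07),plane("scene",(393.4,217),.07))
k=plane("side",(215.8,176.2),.134);k[2]=.30
print(togo(k), state()[1].round(3))
E
```

```text
knob [ 0.57070153 -0.00656055  0.134     ] [ 0.57221811 -0.01442745  0.134     ] (array([ 0.57096039, -0.01243399,  0.13071764]), np.float64(0.0035940874469690106))
pad (array([0.54283755, 0.12585906, 0.13108081]), np.float64(0.003095280568575865))
jar [0.68446457 0.37120945 0.07      ] [0.69410051 0.35848638 0.07      ]
[0.5378, -0.4836, 0.0038] [[ 0.946  0.324 -0.001]
 [ 0.324 -0.946  0.001]
 [-0.    -0.001 -1.   ]]
```

{"op": "drive_tool", "data": {
  "deltas": [
    {"gripper": 0,"offset": [0.53,-0.48,0],"angular": [0,0,0]},
    {"gripper": 0,"offset": [0.53,-0.48,0],"angular": [0,0,0]},
    {"gripper": 0,"offset": [0.53,-0.48,0],"angular": [0,0,0]},
    {"gripper": 0,"offset": [0.53,-0.48,0],"angular": [0,0,0]},
    {"gripper": 0,"offset": [0.53,-0.48,0],"angular": [0,0,0]}
  ],
  "grip_force": 50
}}

```text
t: 0.65
eef_pos: [0.3401, -0.4179, 0.3038]
tool_rot: [-0.0, 0.986, 0.164, -0.0]
contact_force: [1.9, -1.0, 0.8]
gripper_width: 1.004
grasp_force: 0.0
```

```bash
python3 -c "
from h import *
p,R,o=state();print(o['t'],p,o['q'].round(2),togo([.571,-.011,.3]))"
```

```text
0.65 [ 0.3401268  -0.41786315  0.30377667] [ 0.83  0.26 -0.07  1.88  0.02  1.01 -0.49] [0.3502, -0.3102, 0.0038]
```

{"op": "drive_tool", "data": {
  "deltas": [
    {"gripper": 0,"offset": [0.34,-0.31,0.01],"angular": [0,0,0]},
    {"gripper": 0,"offset": [0.34,-0.31,0.01],"angular": [0,0,0]},
    {"gripper": 0,"offset": [0.34,-0.31,0.01],"angular": [0,0,0]},
    {"gripper": 0,"offset": [0.34,-0.31,0.01],"angular": [0,0,0]},
    {"gripper": 0,"offset": [0.34,-0.31,0.01],"angular": [0,0,0]}
  ]
}}

```text
t: 1.15
eef_pos: [0.4602, -0.1989, 0.2985]
tool_rot: [0.0, 0.986, 0.164, 0.0]
contact_force: [0.7, -0.5, -0.3]
gripper_width: 1.003
grasp_force: 0.0
```

```bash
python3 -c "
from h import *
p,R,o=state();print(o['t'],p,o['q'].round(2),togo([.571,-.011,.29]))"
```

```text
1.15 [ 0.46024013 -0.19886535  0.29852543] [ 0.49  0.21 -0.23  1.96  0.06  0.98 -1.01] [0.1656, -0.1419, 0.0085]
```

{"op": "drive_tool", "data": {
  "deltas": [
    {"gripper": 0,"offset": [0.166,-0.142,0.008],"angular": [0,0,0]},
    {"gripper": 0,"offset": [0.166,-0.142,0.008],"angular": [0,0,0]},
    {"gripper": 0,"offset": [0.166,-0.142,0.008],"angular": [0,0,0]},
    {"gripper": 0,"offset": [0.166,-0.142,0.008],"angular": [0,0,0]},
    {"gripper": 0,"offset": [0.166,-0.142,0.008],"angular": [0,0,0]}
  ]
}}

```text
t: 1.65
eef_pos: [0.5724, -0.0067, 0.2903]
tool_rot: [-0.001, 0.986, 0.167, 0.001]
contact_force: [-0.0, -0.6, -0.3]
gripper_width: 1.0
grasp_force: 0.0
```

{"op": "drive_tool", "data": {
  "deltas": [
    {"gripper": 0,"offset": [0,0,0],"angular": [0,0,0]},
    {"gripper": 0,"offset": [0,0,0],"angular": [0,0,0]}
  ]
}}

```text
t: 1.85
eef_pos: [0.5705, -0.0131, 0.29]
tool_rot: [0.0, 0.986, 0.164, -0.001]
contact_force: [0.1, -0.2, -0.2]
gripper_width: 1.002
grasp_force: 0.0
```

Run:
```python
from h import *
p,R,o=state();print(o['t'],p,o['contact_force'].round(1))
m=optics.camera_model("wrist");i=optics.read_camera("wrist");cv2.imwrite("pics/w1.png",i)
for b in blobs(i,dark,(60,20,450,370),60)[:6]:print(b[:3],plane("wrist",b[1],.144,m))
for b in blobs(i,green,(0,0,512,384),60)[:3]:print("g",b[:3],plane("wrist",b[1],.138,m))
```

```text
1.85 [ 0.57048344 -0.01309557  0.29000645] [ 0.1 -0.2 -0.2]
(28173, [255.2, 323.9], [60, 236, 390, 134]) [ 0.45622058 -0.05445654  0.144     ]
(660, [255.0, 196.4], [240, 182, 29, 32]) [ 0.57535776 -0.01312465  0.144     ]
(655, [121.2, 162.8], [99, 148, 37, 37]) [0.56714314 0.09694918 0.144     ]
g (2005, [85.5, 176.2], [60, 152, 52, 49]) [0.54454602 0.12516123 0.138     ]
```

View pics/w1.png

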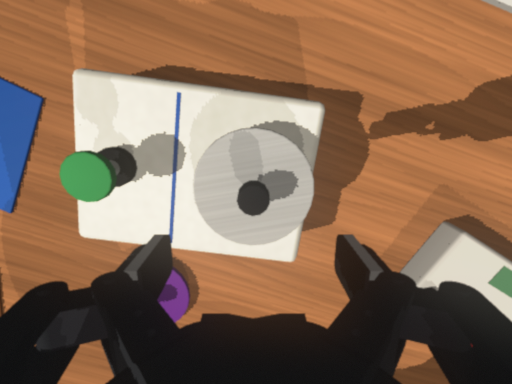

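Wrist view: the knob is at (255,197), almost under the TCP, and the pad at (86,177). The fingers span the knob. I descend to grasp.

{"op": "drive_tool", "data": {
  "deltas": [
    {"gripper": 0,"offset": [0.0025,0.001,0.025],"angular": [0,0,0]},
    {"gripper": 0,"offset": [0.0025,0.001,0.055],"angular": [0,0,0]},
    {"gripper": 0,"offset": [0.0025,0.001,0.08],"angular": [0,0,0]},
    {"gripper": 0,"offset": [0.0025,0.001,0.095],"angular": [0,0,0]},
    {"gripper": 0,"offset": [0.0025,0.001,0.1],"angular": [0,0,0]}
  ]
}}

```text
t: 2.4
eef_pos: [0.5725, -0.0144, 0.1891]
tool_rot: [0.0, 0.987, 0.163, -0.001]
contact_force: [0.8, 0.1, -0.4]
gripper_width: 1.001
grasp_force: 0.0
```

{"op": "drive_tool", "data": {
  "deltas": [
    {"gripper": 255,"offset": [0,0,0],"angular": [0,0,0]},
    {"gripper": 255,"offset": [0,0,0],"angular": [0,0,0]},
    {"gripper": 255,"offset": [0,0,0],"angular": [0,0,0]},
    {"gripper": 255,"offset": [0,0,0],"angular": [0,0,0]},
    {"gripper": 255,"offset": [0,0,0],"angular": [0,0,0]}
  ],
  "grip_force": 50
}}

```text
t: 2.9
eef_pos: [0.5741, -0.0127, 0.1916]
tool_rot: [0.0, 0.986, 0.164, 0.001]
contact_force: [-0.7, -0.1, 6.4]
gripper_width: 0.313
grasp_force: 48.9
```

{"op": "drive_tool", "data": {
  "deltas": [
    {"gripper": 255,"offset": [0,0,0],"angular": [0,0,0]},
    {"gripper": 255,"offset": [0,0,0],"angular": [0,0,0]},
    {"gripper": 255,"offset": [0,0,0],"angular": [0,0,0]},
    {"gripper": 255,"offset": [0,0,0],"angular": [0,0,0]},
    {"gripper": 255,"offset": [0,0,0],"angular": [0,0,0]}
  ]
}}

```text
t: 3.4
eef_pos: [0.5742, -0.0127, 0.1916]
tool_rot: [0.0, 0.986, 0.164, 0.001]
contact_force: [-0.4, -1.0, 5.5]
gripper_width: 0.313
grasp_force: 49.0
```

{"op": "drive_tool", "data": {
  "deltas": [
    {"gripper": 255,"offset": [0,0,-0.01],"angular": [0,0,0]},
    {"gripper": 255,"offset": [0,0,-0.03],"angular": [0,0,0]},
    {"gripper": 255,"offset": [0,0,-0.06],"angular": [0,0,0]},
    {"gripper": 255,"offset": [0,0,-0.085],"angular": [0,0,0]},
    {"gripper": 255,"offset": [0,0,-0.1],"angular": [0,0,0]}
  ]
}}

```text
t: 3.9
eef_pos: [0.5739, -0.0126, 0.2928]
tool_rot: [0.0, 0.986, 0.164, 0.001]
contact_force: [0.1, -0.9, -2.3]
gripper_width: 0.31
grasp_force: 49.4
```

Run:
```python
from h import *
p,R,o=state();print(o['t'],p,o['contact_force'].round(1),o['gripper_width'],togo([.4995,.358,.29]))
a=optics.read_camera("side")[60:360,100:400];cv2.imwrite("pics/s2.png",cv2.resize(a,(600,600)))
```

```text
3.9 [ 0.5739253  -0.01263747  0.29275755] [ 0.1 -0.9 -2.3] 0.31038132334378904 [0.0496, -0.3748, 0.0026]
```

View pics/s2.png

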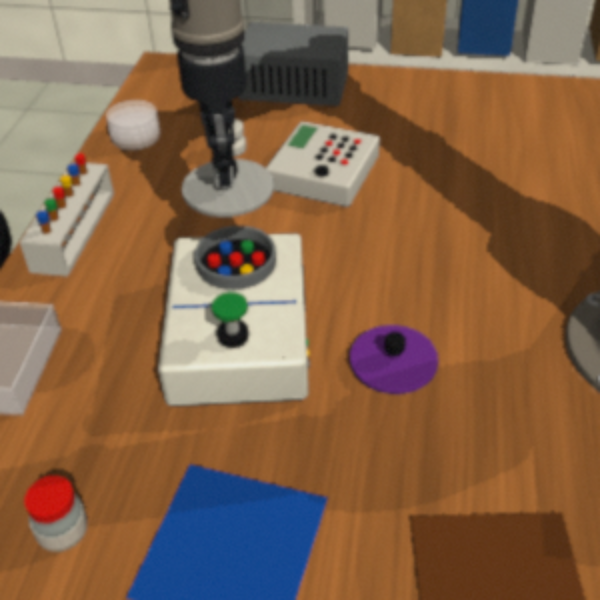

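The lid is lifted, level, at side-crop (228,185), and the well with its tubes is open at (235,258). I carry it over to the mat.

{"op": "drive_tool", "data": {
  "deltas": [
    {"gripper": 255,"offset": [0.002,-0.015,0],"angular": [0,0,0]},
    {"gripper": 255,"offset": [0.006,-0.045,0],"angular": [0,0,0]},
    {"gripper": 255,"offset": [0.011,-0.08,0],"angular": [0,0,0]},
    {"gripper": 255,"offset": [0.016,-0.12,0],"angular": [0,0,0]},
    {"gripper": 255,"offset": [0.021,-0.16,0],"angular": [0,0,0]}
  ]
}}

```text
t: 4.45
eef_pos: [0.5397, 0.1475, 0.2885]
tool_rot: [-0.0, 0.986, 0.164, -0.002]
contact_force: [0.7, 0.9, -2.2]
gripper_width: 0.311
grasp_force: 49.5
```

{"op": "drive_tool", "data": {
  "deltas": [
    {"gripper": 255,"offset": [0.005,-0.04,0],"angular": [0,0,0]},
    {"gripper": 255,"offset": [0.011,-0.08,0],"angular": [0,0,0]},
    {"gripper": 255,"offset": [0.017,-0.125,0],"angular": [0,0,0]},
    {"gripper": 255,"offset": [0.022,-0.16,0],"angular": [0,0,0]},
    {"gripper": 255,"offset": [0.025,-0.185,0],"angular": [0,0,0]}
  ]
}}

```text
t: 4.95
eef_pos: [0.5022, 0.3324, 0.2885]
tool_rot: [-0.0, 0.986, 0.166, -0.002]
contact_force: [0.5, -0.6, -2.0]
gripper_width: 0.307
grasp_force: 49.5
```

Run:
```python
from h import *
p,R,o=state();print(o['t'],p,o['contact_force'].round(1),o['q'].round(2),togo([.4995,.358,.12]))
```

```text
4.95 [0.50222791 0.33238295 0.28851487] [ 0.5 -0.6 -2. ] [-0.34  0.41 -0.45  1.73  0.2   1.05 -2.1 ] [0.0064, -0.0249, 0.1685]
```

{"op": "drive_tool", "data": {
  "deltas": [
    {"gripper": 255,"offset": [0.003,-0.012,0.02],"angular": [0,0,0]},
    {"gripper": 255,"offset": [0.005,-0.023,0.055],"angular": [0,0,0]},
    {"gripper": 255,"offset": [0.005,-0.028,0.095],"angular": [0,0,0]},
    {"gripper": 255,"offset": [0.005,-0.028,0.125],"angular": [0,0,0]},
    {"gripper": 255,"offset": [0.005,-0.028,0.14],"angular": [0,0,0]}
  ]
}}

```text
t: 5.45
eef_pos: [0.4977, 0.356, 0.1458]
tool_rot: [0.001, 0.986, 0.165, -0.004]
contact_force: [-0.6, -0.8, -2.5]
gripper_width: 0.309
grasp_force: 49.5
```

{"op": "drive_tool", "data": {
  "deltas": [
    {"gripper": 255,"offset": [0,0,0],"angular": [0,0,0]},
    {"gripper": 255,"offset": [0,0,0],"angular": [0,0,0]}
  ]
}}

```text
t: 5.65
eef_pos: [0.501, 0.3572, 0.1509]
tool_rot: [-0.0, 0.986, 0.164, 0.0]
contact_force: [0.8, 0.9, -1.8]
gripper_width: 0.311
grasp_force: 49.5
```

Run:
```python
from h import *
p,R,o=state();print(o['t'],p,o['contact_force'].round(1),o['q'].round(2),R[:,2],togo([.4995,.358,.1006]))
a=optics.read_camera("side");cv2.imwrite("pics/s3.png",a);cv2.imwrite("pics/s3c.png",cv2.resize(a[170:384,100:350],(700,600)))
```

```text
5.65 [0.50096072 0.35722337 0.15094283] [ 0.8  0.9 -1.8] [-0.42  0.59 -0.4   1.8   0.31  0.81 -2.22] [ 5.77092932e-05  5.19607637e-04 -9.99999863e-01] [-0.0011, -0.0012, 0.0503]
```

View pics/s3c.png

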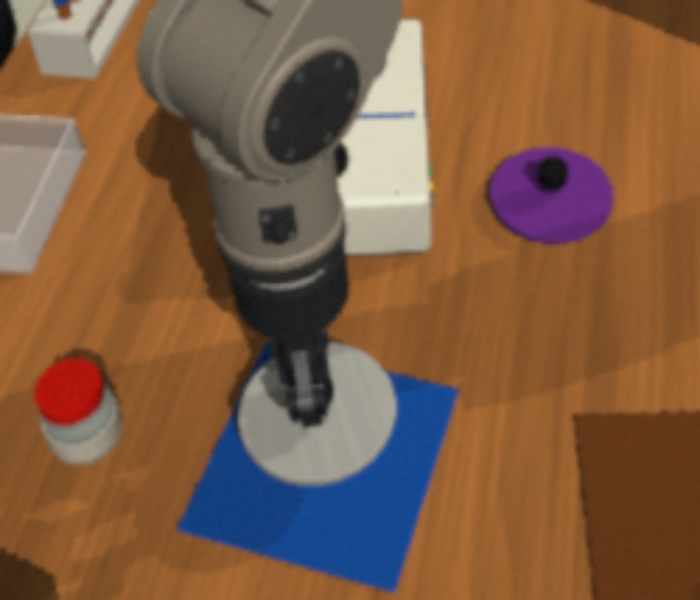

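The lid is level over the mat, clear of the jar at (75,395) in the crop. Lowering gently.

{"op": "drive_tool", "data": {
  "deltas": [
    {"gripper": 255,"offset": [-0.001,-0.001,0.012],"angular": [0,0,0]},
    {"gripper": 255,"offset": [-0.001,-0.001,0.027],"angular": [0,0,0]},
    {"gripper": 255,"offset": [-0.001,-0.001,0.038],"angular": [0,0,0]},
    {"gripper": 255,"offset": [-0.001,-0.001,0.043],"angular": [0,0,0]},
    {"gripper": 255,"offset": [-0.001,-0.001,0.045],"angular": [0,0,0]}
  ]
}}

```text
t: 6.2
eef_pos: [0.4993, 0.3569, 0.1043]
tool_rot: [0.0, 0.986, 0.164, -0.001]
contact_force: [-0.1, 0.3, -2.3]
gripper_width: 0.31
grasp_force: 49.5
```

{"op": "drive_tool", "data": {
  "deltas": [
    {"gripper": 255,"offset": [0,0,0.001],"angular": [0,0,0]},
    {"gripper": 255,"offset": [0,0,0.002],"angular": [0,0,0]},
    {"gripper": 255,"offset": [0,0,0.003],"angular": [0,0,0]},
    {"gripper": 255,"offset": [0,0,0.004],"angular": [0,0,0]}
  ]
}}

```text
t: 6.6
eef_pos: [0.4999, 0.3574, 0.1017]
tool_rot: [-0.0, 0.986, 0.164, 0.0]
contact_force: [0.3, -0.5, -3.3]
gripper_width: 0.312
grasp_force: 49.5
```

{"op": "drive_tool", "data": {
  "deltas": [
    {"gripper": 255,"offset": [0,0,0.001],"angular": [0,0,0]},
    {"gripper": 255,"offset": [0,0,0.0015],"angular": [0,0,0]},
    {"gripper": 255,"offset": [0,0,0.002],"angular": [0,0,0]},
    {"gripper": 255,"offset": [0,0,0.002],"angular": [0,0,0]}
  ]
}}

```text
t: 7.0
eef_pos: [0.4998, 0.3574, 0.1007]
tool_rot: [0.0, 0.986, 0.164, 0.0]
contact_force: [-3.1, -2.9, 8.7]
gripper_width: 0.31
grasp_force: 50.6
```

{"op": "drive_tool", "data": {
  "deltas": [
    {"gripper": 255,"offset": [0,0,-0.0005],"angular": [0,0,0]},
    {"gripper": 150,"offset": [0,0,-0.0005],"angular": [0,0,0]},
    {"gripper": 100,"offset": [0,0,-0.0005],"angular": [0,0,0]},
    {"gripper": 0,"offset": [0,0,-0.0005],"angular": [0,0,0]},
    {"gripper": 0,"offset": [0,0,-0.0005],"angular": [0,0,0]}
  ],
  "grip_force": 20
}}

```text
t: 7.5
eef_pos: [0.4998, 0.3573, 0.0999]
tool_rot: [-0.0, 0.986, 0.164, 0.0]
contact_force: [-0.0, -0.3, -0.3]
gripper_width: 0.897
grasp_force: 0.0
```

{"op": "drive_tool", "data": {
  "deltas": [
    {"gripper": 0,"offset": [0,0,0],"angular": [0,0,0]},
    {"gripper": 0,"offset": [0,0,0],"angular": [0,0,0]},
    {"gripper": 0,"offset": [0,0,0],"angular": [0,0,0]}
  ]
}}

```text
t: 7.8
eef_pos: [0.4997, 0.3573, 0.0999]
tool_rot: [0.0, 0.986, 0.164, -0.0]
contact_force: [-0.5, -0.6, -0.9]
gripper_width: 1.001
grasp_force: 0.0
```

{"op": "drive_tool", "data": {
  "deltas": [
    {"gripper": 0,"offset": [0,0,-0.02],"angular": [0,0,0]},
    {"gripper": 0,"offset": [0,0,-0.06],"angular": [0,0,0]},
    {"gripper": 0,"offset": [0,0,-0.11],"angular": [0,0,0]},
    {"gripper": 100,"offset": [0,0,-0.16],"angular": [0,0,0]},
    {"gripper": 255,"offset": [0,0,-0.18],"angular": [0,0,0]}
  ]
}}

```text
t: 8.3
eef_pos: [0.5009, 0.3588, 0.2855]
tool_rot: [-0.002, 0.986, 0.164, 0.003]
contact_force: [0.7, 0.5, -0.3]
gripper_width: 0.696
grasp_force: 0.0
```

Run:
```python
from h import *
print(togo([.544,.125,.28]))
```

```text
[-0.035, 0.2351, 0.0047]
```

{"op": "drive_tool", "data": {
  "deltas": [
    {"gripper": 255,"offset": [-0.006,0.04,0],"angular": [0,0,0]},
    {"gripper": 255,"offset": [-0.013,0.09,0],"angular": [0,0,0]},
    {"gripper": 255,"offset": [-0.019,0.13,0],"angular": [0,0,0]},
    {"gripper": 255,"offset": [-0.024,0.16,0],"angular": [0,0,0]},
    {"gripper": 255,"offset": [-0.025,0.17,0],"angular": [0,0,0]}
  ]
}}

```text
t: 8.8
eef_pos: [0.5319, 0.1839, 0.2798]
tool_rot: [0.001, 0.987, 0.161, -0.0]
contact_force: [-0.0, 0.1, -0.7]
gripper_width: -0.001
grasp_force: 0.0
```

{"op": "drive_tool", "data": {
  "deltas": [
    {"gripper": 255,"offset": [0,0,0],"angular": [0,0,0]},
    {"gripper": 255,"offset": [0,0,0],"angular": [0,0,0]}
  ]
}}

```text
t: 9.0
eef_pos: [0.5308, 0.19, 0.2801]
tool_rot: [-0.001, 0.986, 0.165, 0.0]
contact_force: [-0.3, 0.6, -1.0]
gripper_width: -0.003
grasp_force: 0.0
```

Run:
```python
from h import *
p,R,o=state();print(o['t'],p,o['gripper_width'],togo([.544,.125,.28]))
m=optics.camera_model("wrist");i=optics.read_camera("wrist");s=optics.read_camera("side")
for b in blobs(i,green,(0,0,512,384),60)[:3]:print("g",b[:3],plane("wrist",b[1],.138,m))
cv2.imwrite("pics/w4.png",np.hstack([cv2.resize(i,(400,300)),cv2.resize(s,(400,300))]))
```

```text
9.0 [0.53079432 0.18997119 0.28013982] -0.0029530835055872912 [-0.0086, 0.0657, 0.0001]
g (1697, [331.5, 214.5], [307, 193, 50, 44]) [0.54279611 0.12579819 0.138     ]
g (298, [472.2, 230.9], [461, 223, 23, 17]) [0.56783533 0.00842119 0.138     ]
```

View pics/w4.png

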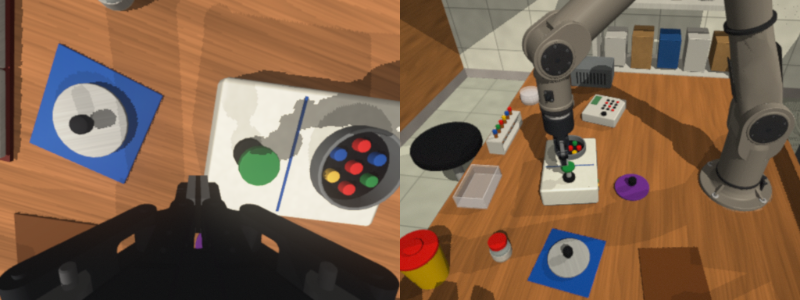

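The lid stands knob up and fully on the mat (wrist half: 90,120; side half: 570,255). The shut fingers are short of the pad at (260,165). Next I move above the pad and down to just over it.

{"op": "drive_tool", "data": {
  "deltas": [
    {"gripper": 255,"offset": [-0.004,0.025,0],"angular": [0,0,0]},
    {"gripper": 255,"offset": [-0.008,0.055,0],"angular": [0,0,0]},
    {"gripper": 255,"offset": [-0.009,0.065,0.015],"angular": [0,0,0]},
    {"gripper": 255,"offset": [-0.009,0.065,0.045],"angular": [0,0,0]},
    {"gripper": 255,"offset": [-0.009,0.065,0.06],"angular": [0,0,0]}
  ]
}}

```text
t: 9.6
eef_pos: [0.5427, 0.1248, 0.2181]
tool_rot: [-0.0, 0.986, 0.165, -0.001]
contact_force: [-1.1, -0.2, 0.1]
gripper_width: -0.001
grasp_force: 0.0
```

{"op": "drive_tool", "data": {
  "deltas": [
    {"gripper": 255,"offset": [0,0,0],"angular": [0,0,0]},
    {"gripper": 255,"offset": [0,0,0],"angular": [0,0,0]}
  ]
}}

```text
t: 9.8
eef_pos: [0.5437, 0.1253, 0.2203]
tool_rot: [-0.0, 0.986, 0.165, -0.0]
contact_force: [0.3, -1.0, 0.7]
gripper_width: -0.002
grasp_force: 0.0
```

Run:
```python
from h import *
p,R,o=state();print(o['t'],p,o['contact_force'],togo([.5435,.1255,.191]))
```

```text
9.8 [0.54368542 0.12528587 0.2203197 ] [ 0.32803426 -1.03568944  0.68483033] [-0.0001, -0.0002, 0.0293]
```

{"op": "drive_tool", "data": {
  "deltas": [
    {"gripper": 255,"offset": [0,0,0.004],"angular": [0,0,0]},
    {"gripper": 255,"offset": [0,0,0.007],"angular": [0,0,0]},
    {"gripper": 255,"offset": [0,0,0.01],"angular": [0,0,0]},
    {"gripper": 255,"offset": [0,0,0.012],"angular": [0,0,0]},
    {"gripper": 255,"offset": [0,0,0.012],"angular": [0,0,0]}
  ]
}}

```text
t: 10.3
eef_pos: [0.544, 0.1241, 0.2084]
tool_rot: [-0.0, 0.986, 0.164, 0.0]
contact_force: [-0.9, -0.1, 4.5]
gripper_width: -0.002
grasp_force: 2.2
```

{"op": "drive_tool", "data": {
  "deltas": [
    {"gripper": 255,"offset": [0,0,0.004],"angular": [0,0,0]},
    {"gripper": 255,"offset": [0,0,0.008],"angular": [0,0,0]},
    {"gripper": 255,"offset": [0,0,0.012],"angular": [0,0,0]},
    {"gripper": 255,"offset": [0,0,0.014],"angular": [0,0,0]},
    {"gripper": 255,"offset": [0,0,0.014],"angular": [0,0,0]}
  ]
}}

```text
t: 10.8
eef_pos: [0.544, 0.1242, 0.1947]
tool_rot: [-0.0, 0.986, 0.164, 0.001]
contact_force: [-2.4, 0.1, 8.3]
gripper_width: 0.005
grasp_force: 4.5
```

{"op": "drive_tool", "data": {
  "deltas": [
    {"gripper": 255,"offset": [0,0,0.002],"angular": [0,0,0]},
    {"gripper": 255,"offset": [0,0,0.0035],"angular": [0,0,0]},
    {"gripper": 255,"offset": [0,0,0.004],"angular": [0,0,0]},
    {"gripper": 255,"offset": [0,0,0.004],"angular": [0,0,0]},
    {"gripper": 255,"offset": [0,0,0.004],"angular": [0,0,0]}
  ]
}}

```text
t: 11.3
eef_pos: [0.5441, 0.1242, 0.1911]
tool_rot: [0.0, 0.986, 0.164, 0.001]
contact_force: [-2.5, -0.1, 10.6]
gripper_width: 0.003
grasp_force: 5.2
```

Run:
```python
from h import *
F=[]
for k in range(4):
    i=optics.read_camera(("side","scene","wrist","side")[k]); p,R,o=state();F.append(o['contact_force'][2])
    if k==0:a=i
    if k==1:b=i
print(o['t'],p,np.mean(F),F)
A=cv2.resize(a[170:240,185:265],(400,350),interpolation=2);B=cv2.resize(b[165:235,250:330],(400,350),interpolation=2)
cv2.imwrite("pics/p5.png",np.hstack([A,B]))
for n,i,r in(("side",a,(195,195,240,240)),("scene",b,(285,175,325,210))):
    for x in blobs(i,green,r,15)[:2]:print(n,x[:3])
    for x in blobs(i,red,r,2)[:2]:print(n,"red",x[:3])
```

```text
11.5 [0.54408336 0.12416853 0.19116943] 10.719353776435284 [np.float64(11.375288318051954), np.float64(9.480141091383103), np.float64(11.443643258187215), np.float64(10.578342438118867)]
side (146, [215.4, 220.9], [207, 212, 17, 15])
scene (38, [305.0, 193.5], [300, 190, 11, 7])
```

View pics/p5.png

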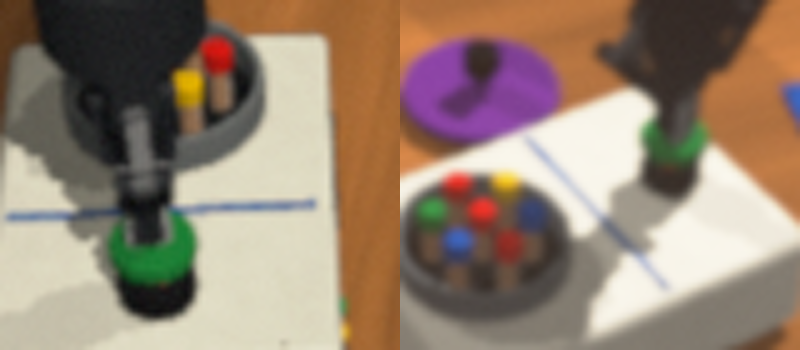

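The tubes stand up out of the well (right half: 470,215) and no bare steel shows under the pad (left half: 155,280). Kinematics give 19.8 mm pressed at 10.7 N, which matches the spec, so I hand in while holding.

```bash
python3 -c "
from station import bot
print(bot.hand_in())"
```

```text
the job is handed in; nothing more can be done
None
```

The job is handed in: the steel lid stands knob up on the blue mat, the arm still holds the green plunger about 20 mm down (19.8 mm from the arm's pose, 10.7 N), and the tubes stand up out of the well; the hand-in returned no verdict.

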